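Hold a gel cassette seated on the electrophoresis core

ROBOT

A 6-joint arm with a two-finger parallel gripper is mounted at the origin on a cart in front of the work surface, level with it; the furniture and walls round the work are solid. World frame = base frame: x ahead of the robot, y to its left, z up, the work surface at z = 0. Lengths are in m, angles in rad, forces in N, time in s.
With the tool pointing down it reaches from about 0.35 to 0.775 m from the base axis. Payload 7.3 kg.
Tool frame: the origin (TCP) lies at the centre of the arm's flange, where the gripper is bolted on; the fingertips stand 178 mm ahead of it and the grasp point (between the pads) lies 159 mm ahead of it; z points along the fingers, y is the line along which they close (so a half turn about z gives the same grasp; the last joint's range is limited). The gripper opens to 92 mm and grips with 3 to 60 N. Pads are 19 mm wide; open, the fingers measure 130 mm over their backs; the gripper's body (75 mm by 190 mm) begins 47 mm behind the grasp point.
Start: joints at [1.102, 0.342, 1.524, -0, 1.275, -0.146], TCP at [0.167, 0.498, 0.405] pointing down, gripper open.
Joint ranges: [-2.53, 2.53], [-0.77, 2.02], [0.04, 2.7], [-1, 4.14], [0.28, 2.66], [-3.11, 3.11]. Speed limits (rad/s): [2.57, 2.57, 3.14, 3.14, 3.14, 3.14].

INTERFACE

Orientations are given as [roll, pitch, yaw] about the fixed x, y, z axes, in that order (R = Rz(yaw) Ry(pitch) Rx(roll)).
In Python, from cell import robot, eyes, ticket, observe gives the robot as it stands (robot), with the cameras (eyes), the job (ticket) and the readings as plain functions.
- The arm moves only by the shell command python3 drive.py FILE [OPENING] [FORCE], which reads ROWS from the file FILE. ROWS is a JSON list that holds a single list of rows (three levels of brackets), with 1 to 8 rows, each of 6 numbers: dx, dy, dz in m, then a rotation vector rx, ry, rz in rad; each row shifts and turns the commanded pose from where the row before left it, along the tool's axes as they then stand; what a row does not reach is not made up. A row lasts 1/12 s, in which the tool goes at most 0.0417 m and 0.125 rad, less where a joint would pass 70% of its speed; a pose out of reach is approached as far as the arm can. OPENING is the finger opening in m, set as the command begins (- or left out keeps the last). The fingers move at their own pace and stop on an object; FORCE is the grip in N (left out, the last holds). Time passes only in rows, so rows that do not move let the fingers close. It prints the time, the measured TCP pose, the force, the opening and the grip force at its end. Input that does not fit is refused with a message, and nothing moves.
- observe(): the state, without advancing time (a new reading comes with each control period).
- eyes.read_camera(name): name is "scene" or "top" or "wrist"; returns a dict with "image" (480x640x3 uint8, red, green, blue), "fx", "fy", "cx", "cy" (pixels), "k1" (the pictures are not rectified: a ray, as slopes to the right and down, at radius r is drawn at 1 + k1 r^2 times it, then the intrinsics apply), "pose" (4x4, takes a point from camera to world coordinates). Camera axes: x right, y down, z forward; pixel columns grow to the right and rows downward; lengths in m; the calibration is good to about 2 mm. A picture is of the moment at which its call begins. There is no depth.
- ticket.hand_in(): hands the job in; it is judged then, once.
The state is a dict: "time": time; "qpos": joint angles; "qvel": joint speeds; "joint_efforts": joint torques, N m; "tool_pos": TCP position; "tool_rot": TCP orientation; "contact_force": force on the tool from outside, world axes, zero at the start; "torque": the same for the moment, N m; "opening": finger opening in m; "grip_force": force on a finger pad.
Only numpy, scipy, OpenCV 4.12 (cv2) and the standard library are available. Lean on these libraries where they do the work, as an engineer would, in place of code of your own. Each camera call takes 0.05 s, during which the arm holds its last target. There are 200 camera calls.

TASK

Lift the gel cassette with the green band out of the slotted box, leaving the orange-banded one in its slot, and stand it upright on the two supports at the front of the electrode core with its cut-down rear plate facing the gasket. Press it firmly down onto both supports and back against the green gasket together, so that the gasket is squeezed evenly, and finish while still holding it like that, ready for a colleague to close the clamp arms. Leave the bottle, the dish and the pipette alone.

Things in the scene. Friction and masses are not known exactly. Their poses are not given: they have to be found in the camera images.
- gel_cassette: Cassette to mount: pale clear plate pair, 100 wide (its y), 100 tall (z), 6.5 mm thick (x), about 80 g. Origin: middle of its lower edge. Green band on the top 18 mm of the front (-x) face and on the top edge. The rear (+x) plate is cut down to 88 mm between 10 mm ears. Grip across the thickness about 84 mm up, fingertips no lower than 62 mm (the core's frame reaches 58).
- gel_cassette_rear (a point): Point on the middle of the green-banded cassette's rear (+x) face, 30 mm above its lower edge and 3.25 mm behind its origin plane; axes as the cassette.
- spare_cassette: An identical cassette but with an orange band; it stays in the box. Origin and axes as for the green one.
- cassette_box: Fixed open grey box, 118 (its x) x 112 (y) x 49 mm tall, floor 4 mm; origin: centre of its underside. Two slots along y at x = -27 and +27 mm (9 mm wide, between ribs at the end walls up to z = 45 mm). In each a cassette stands on the floor, axes as the box, rear plate to +x, its top 55 mm sticking out. Which cassette is in which slot varies.
- core: Fixed electrode core of a mini-gel cell: white hollow frame 132 wide (its y), 40 deep (x), top z = 73 mm; origin: centre of its underside, on the worktop. Its front looks to -x; the frame's front face is the plane x = -20 mm. Jacks at x = 9, y = +/-55 mm rise to z = 91. Green clamp arms, y = 67 to 78 mm either side, are swung open and fixed.
- supports: Two smooth white supports (friction 0.3) on the core's front (origin and axes as the core) for the cassette's lower edge. Flat tops z = 15 mm, y = 27 to 54 either side, from the face to a lip (inner face x = -37.5, top z = 20 mm); end stops y = +/-54.5, top z = 21 mm. So the cassette drops into a pocket 13.5 mm wide in x (lip to untouched gasket), 109 mm long; seated, axes parallel to the core's.
- gasket_face (a point): Middle of the front surface of the uncompressed gasket, fixed in the core at x = -24 mm, y = 0, z = 45 mm; axes as the core (x points into the core, the direction of pressing).
- gasket (a joint): How far the green U-shaped gasket (90 mm wide, z = 19 to 71 mm) is pushed into the core along its +x, m: 0 untouched, 4 mm proud of the frame; a spring, about 1 N to start, 5 N at 4 mm, where the cassette meets the rigid frame. Springs back when let go. It seals from 2.5 mm on.
- buffer_bottle: White bottle with blue cap, 48 mm across, 98 mm tall, loose bystander; origin at the centre of its underside.
- dish: Lidded petri dish, 91 mm across, 16 mm tall, loose bystander; origin at the centre of its underside.
- pipette: White pipette with a yellow end, 206 x 32 x 30 mm, lying on the worktop along its y, loose bystander; origin at the centre of its underside.
- buffer_tank: Fixed clear open buffer tank with a white rim, 125 x 168 x 125 mm, to be kept clear of; origin at the centre of its underside.

How it is judged:
On the way:
1. the green-banded cassette is lifted clear out of the box (z of gel_cassette in the frame of cassette_box above 0.052 m and contact force between the fingers and gel_cassette above 1 N), for 0.2 s.
At the end, for the whole second after the job is handed in: The green-banded cassette stands on the supports (2.5 mm in height, 7 mm off the middle), rear plate to the gasket, upright and parallel to the core within 0.06 rad; the fingers still press it, the gasket in by 2.5 mm or more and the supports with over 3 N, through the last second (z of gel_cassette in the frame of core between 0.0125 and 0.0175 m and y of gel_cassette in the frame of core between -0.007 and 0.007 m and x of gel_cassette_rear in the frame of gasket_face between 0.0015 and 0.006 m and angle between the x axis of gel_cassette and the x axis of core, either way round below 0.06 rad and angle between gel_cassette's own z axis and vertical below 0.06 rad and value of joint gasket above 0.0025 m and contact force between gel_cassette and supports above 3 N and contact force between the fingers and gel_cassette above 3 N); the arm keeps its last pose, push and grip.
It fails at once if the orange-banded cassette is pulled up or displaced by more than 15 mm (distance of spare_cassette from where it was at the start of the episode above 0.015 m).
It fails at once if the bottle is displaced by more than 20 mm (distance of buffer_bottle from where it was at the start of the episode above 0.02 m).
It fails at once if the dish is displaced by more than 20 mm (distance of dish from where it was at the start of the episode above 0.02 m).
It fails at once if the pipette is displaced by more than 20 mm (distance of pipette from where it was at the start of the episode above 0.02 m).
It also fails if it takes over 54 s, if anything falls off the work surface, if the arm or the gripper's body presses on something with over 40 N, if the wrist force passes 120 N, or if a joint passes its speed limit or range.

## Working session

There is one attempt and no reset: what is moved stays moved. The work goes in short steps, Python scripts to look and compute and a shell command to move; the robot and the scene stay as the last step left them, time stands still between calls to the robot, and variables do not carry over. Pictures are saved under pics/ and viewed, at most 10 in all, crops included, and the job is handed in when it is done.

```bash
ls; mkdir -p pics; python3 - <<'E'
from cell import robot, eyes, ticket, observe
import cv2,pickle
d={}
for n in("scene","top"):
    c=eyes.read_camera(n); d[n]=c
    cv2.imwrite(f"pics/{n}0.png",c["image"][:,:,::-1])
    print(n,c["fx"],c["fy"],c["cx"],c["cy"],c["k1"]);print(c["pose"].round(3))
pickle.dump(d,open("cams.pkl","wb"))
print(observe())
E
```

```text
cell.py
drive.py
pics
scene 538.0414727641967 538.0414727641967 320.9731077601409 240.10270046815714 0.045330167165665944
[[ 0.468 -0.421  0.777 -0.624]
 [-0.884 -0.207  0.42  -0.632]
 [-0.016 -0.883 -0.469  0.764]
 [ 0.     0.     0.     1.   ]]
top 470.80941934236216 470.80941934236216 320.2814367227578 240.09111332687726 -0.08848445667511577
[[-0.004 -0.987  0.164  0.282]
 [-1.     0.004  0.002  0.004]
 [-0.002 -0.164 -0.987  1.55 ]
 [ 0.     0.     0.     1.   ]]
{'time': 0.1, 'qpos': array([ 1.10200566e+00,  3.42642980e-01,  1.52489656e+00, -5.67446663e-06,
        1.27537355e+00, -1.45996033e-01]), 'qvel': array([-4.33003570e-06, -1.38849937e-03, -2.56136682e-03, -3.62989546e-04,
       -1.31621805e-03, -8.68708529e-04]), 'joint_efforts': array([ 2.01902323e-03, -4.32001591e+01, -2.44696337e+01,  7.19021377e-02,
        5.25810686e-02,  9.63775278e-06]), 'tool_pos': array([0.16646643, 0.49779246, 0.40412822]), 'tool_rot': array([-3.14028547e+00, -1.86726451e-04,  2.81879955e+00]), 'contact_force': array([-0.12580425, -0.06739338, -1.03930744]), 'torque': array([-0.01914455,  0.03741072,  0.01480679]), 'grip_force': 0.0, 'opening': 0.09179449254781959}
```

View pics/scene0.png

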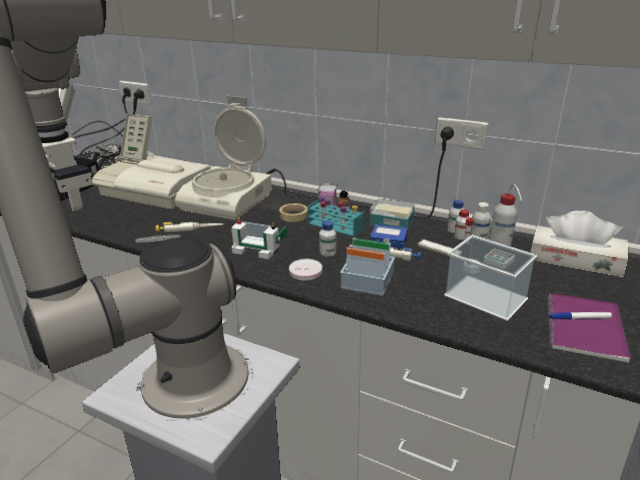

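View pics/top0.png

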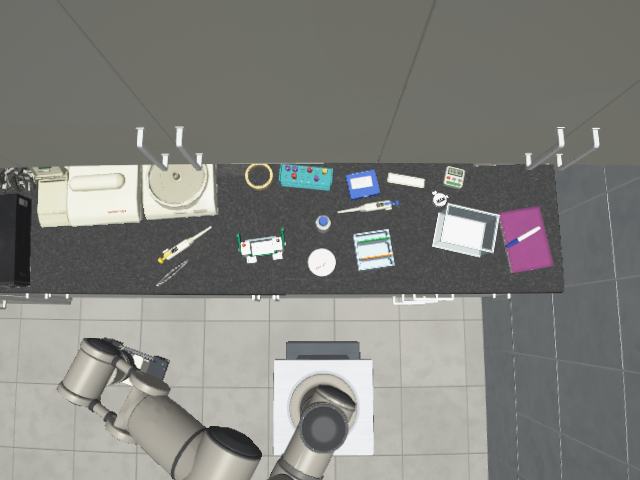

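The scene view shows the green-banded cassette behind the orange one in the box at about (368,265), and the core at about (258,238). In the top view the box is at about (375,250), with the green band on the far (+x) side, and the core is at about (262,247). I'll enlarge both.

```bash
cat > h.py <<'E'
import numpy as np,cv2,pickle
def ray(c,uv):
    p=np.atleast_2d(np.array(uv,float)); d=(p-[c["cx"],c["cy"]])/[c["fx"],c["fy"]]
    s=d.copy()
    for _ in range(20): s=d/(1+c["k1"]*(s**2).sum(1,keepdims=True))
    R=c["pose"][:3,:3]; return c["pose"][:3,3], np.c_[s,np.ones(len(s))]@R.T
def atz(c,uv,z):
    o,r=ray(c,uv); return o+r*((np.asarray(z)-o[2])/r[:,2])[:,None]
def proj(c,P):
    q=(np.atleast_2d(P)-c["pose"][:3,3])@c["pose"][:3,:3]; s=q[:,:2]/q[:,2:]
    s=s*(1+c["k1"]*(s**2).sum(1,keepdims=True)); return s*[c["fx"],c["fy"]]+[c["cx"],c["cy"]]
E
python3 - <<'E'
import cv2,pickle,numpy as np
d=pickle.load(open("cams.pkl","rb"))["top"]["image"][:,:,::-1]
a=cv2.resize(d[220:275,230:295],None,fx=6,fy=6,interpolation=cv2.INTER_CUBIC)
b=cv2.resize(d[220:275,345:410],None,fx=6,fy=6,interpolation=cv2.INTER_CUBIC)
cv2.imwrite("pics/c1.png",np.hstack([a,b]))
E
```

```text
(no output)
```

View pics/c1.png

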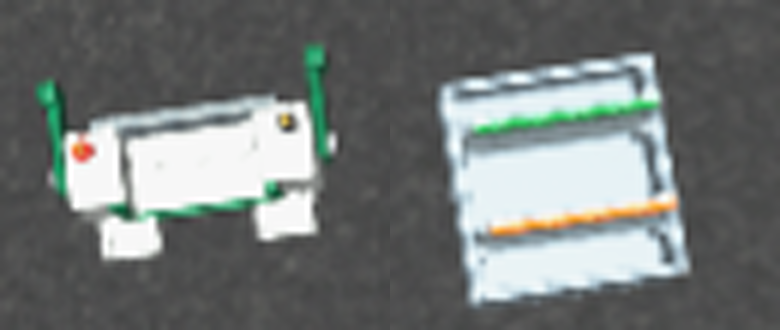

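The left half is the core: red jack at (82,151), black jack at (288,121), supports at the bottom. The right half is the box: green top edge from (474,130) to (658,103), orange from (490,232) to (676,205).

```bash
python3 - <<'E'
from h import *
c=pickle.load(open("cams.pkl","rb"))["top"]
f=lambda p,x0: [(p[0]+.5)/6-.5+x0,(p[1]+.5)/6-.5+220]
px=[f(p,230) for p in [(82,151),(288,121)]]+[f((p[0]-390,p[1]),345) for p in [(474,130),(658,103),(490,232),(676,205)]]
P=atz(c,px,[.091,.091,.104,.104,.104,.104]);print(P.round(4))
for i in (0,2,4):
    a,b=P[i],P[i+1]; v=a-b; L=np.hypot(*v[:2]); yaw=np.arctan2(-v[0],v[1]); print("mid",((a+b)/2).round(4),"L",L,"yaw",yaw)
    if i==0: print("core origin",((a+b)/2-0.009*np.array([np.cos(yaw),np.sin(yaw),0])).round(4))
E
```

```text
[[ 0.5098  0.2486  0.091 ]
 [ 0.5253  0.1405  0.091 ]
 [ 0.5173 -0.113   0.104 ]
 [ 0.5312 -0.2092  0.104 ]
 [ 0.464  -0.1204  0.104 ]
 [ 0.4776 -0.217   0.104 ]]
mid [0.5175 0.1946 0.091 ] L 0.10916906980321728 yaw 0.14244926607436065
core origin [0.5086 0.1933 0.091 ]
mid [ 0.5243 -0.1611  0.104 ] L 0.09712565359014218 yaw 0.1429620487851664
mid [ 0.4708 -0.1687  0.104 ] L 0.09759370561162785 yaw 0.1398774898943493
```

```bash
cat >> h.py <<'E'
from scipy.spatial.transform import Rotation as Rn
def togo(o,pos,yaw):
    R=Rn.from_euler("xyz",o["tool_rot"]); T=Rn.from_euler("xyz",[np.pi,0,yaw])
    print("t",o["time"],"pos",o["tool_pos"].round(4),"rot",o["tool_rot"].round(4),"F",o["contact_force"].round(1),"open",round(o["opening"],4),"grip",round(o["grip_force"],1))
    print("d tool",R.inv().apply(np.array(pos)-o["tool_pos"]).round(4),"rotvec",(R.inv()*T).as_rotvec().round(4))
E
python3 -c "
from h import *
from cell import robot, eyes, ticket, observe
togo(observe(),[.524,-.161,.38],1.713)"
```

```text
t 0.1 pos [0.1665 0.4978 0.4041] rot [-3.1403e+00 -2.0000e-04  2.8188e+00] F [-0.1 -0.1 -1. ] open 0.0918 grip 0.0
d tool [-0.5481 -0.5113  0.0247] rotvec [-1.3000e-03  6.0000e-04  1.1058e+00]
```

```bash
echo '[[[-0.0274, -0.0256, 0.0012, 0, 0, 0], [-0.0274, -0.0256, 0.0012, 0, 0, 0], [-0.0274, -0.0256, 0.0012, 0, 0, 0], [-0.0274, -0.0256, 0.0012, 0, 0, 0], [-0.0274, -0.0256, 0.0012, 0, 0, 0], [-0.0274, -0.0256, 0.0012, 0, 0, 0], [-0.0274, -0.0256, 0.0012, 0, 0, 0], [-0.0274, -0.0256, 0.0012, 0, 0, 0]]]' > m.json && python3 drive.py m.json 0.044
echo '[[[-0.0274, -0.0256, 0.0012, 0, 0, 0], [-0.0274, -0.0256, 0.0012, 0, 0, 0], [-0.0274, -0.0256, 0.0012, 0, 0, 0], [-0.0274, -0.0256, 0.0012, 0, 0, 0], [-0.0274, -0.0256, 0.0012, 0, 0, 0], [-0.0274, -0.0256, 0.0012, 0, 0, 0], [-0.0274, -0.0256, 0.0012, 0, 0, 0], [-0.0274, -0.0256, 0.0012, 0, 0, 0]]]' > m.json && python3 drive.py m.json
echo '[[[-0.0274, -0.0256, 0.0012, 0, 0, 0], [-0.0274, -0.0256, 0.0012, 0, 0, 0], [-0.0274, -0.0256, 0.0012, 0, 0, 0], [-0.0274, -0.0256, 0.0012, 0, 0, 0], [0, 0, 0, 0, 0, 0.123], [0, 0, 0, 0, 0, 0.123], [0, 0, 0, 0, 0, 0.123], [0, 0, 0, 0, 0, 0.123]]]' > m.json && python3 drive.py m.json
echo '[[[0, 0, 0, 0, 0, 0.123], [0, 0, 0, 0, 0, 0.123], [0, 0, 0, 0, 0, 0.123], [0, 0, 0, 0, 0, 0.123], [0, 0, 0, 0, 0, 0.122], [0, 0, 0, 0, 0, 0]]]' > m.json && python3 drive.py m.json
python3 - <<'E'
from h import *
from cell import robot, eyes, ticket, observe
c=eyes.read_camera("wrist");pickle.dump(c,open("w1.pkl","wb"));cv2.imwrite("pics/w1.png",c["image"][:,:,::-1])
print(c["pose"].round(4),c["fx"],c["k1"])
togo(observe(),[.524,-.161,.38],1.713)
E
```

```text
time: 0.77
tool_pos: [0.3097, 0.2325, 0.395]
tool_rot: [-3.142, -0.0, 2.819]
contact_force: [0.7, 0.7, -0.2]
opening: 0.0451
grip_force: 0.0
time: 1.43
tool_pos: [0.4527, -0.0315, 0.3852]
tool_rot: [3.141, -0.0, 2.818]
contact_force: [0.7, 0.7, 0.5]
opening: 0.0437
grip_force: 0.0
time: 2.1
tool_pos: [0.5238, -0.1619, 0.38]
tool_rot: [-3.141, -0.001, 2.32]
contact_force: [0.3, -0.2, 0.3]
opening: 0.044
grip_force: 0.0
time: 2.6
tool_pos: [0.5237, -0.1615, 0.3803]
tool_rot: [-3.141, -0.001, 1.708]
contact_force: [-0.6, -0.1, -1.2]
opening: 0.0444
grip_force: 0.0
[[ 9.907e-01  1.308e-01  3.670e-02  5.139e-01]
 [ 1.359e-01 -9.526e-01 -2.724e-01 -8.920e-02]
 [-7.000e-04  2.748e-01 -9.615e-01  3.613e-01]
 [ 0.000e+00  0.000e+00  0.000e+00  1.000e+00]] 428.7657838699837 -0.005246703309432025
t 2.65 pos [ 0.5237 -0.1615  0.3803] rot [-3.1409e+00 -5.0000e-04  1.7151e+00] F [-0.9  0.8 -0.4] open 0.0439 grip 0.0
d tool [0.0004 0.0003 0.0003] rotvec [-0.0007 -0.0005  0.0021]
```

View pics/w1.png

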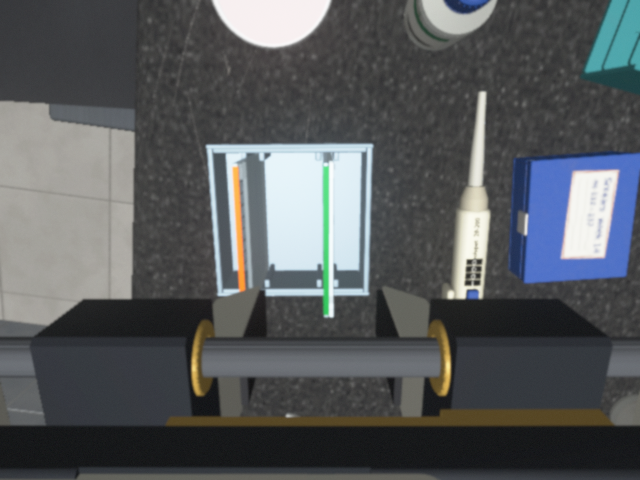

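The wrist view shows the green top edge running from about (328,163) to (328,317), with pale rear ears on its right (+x). The fingers straddle it at x≈265 and 377. The orange cassette is at (235,165) to (241,290), outside the left finger.

```bash
python3 - <<'E'
from h import *
c=pickle.load(open("w1.pkl","rb"))
im=c["image"].astype(int)
g=(im[...,1]-im[...,0]>50)&(im[...,1]-im[...,2]>40)
ys,xs=np.nonzero(g[150:325,300:350]); ys+=150;xs+=300
for y in (165,170,200,240,280,300,314,316,318,320): print(y,xs[ys==y],[tuple(v) for v in c["image"][y,334:337]] if y in(170,314) else "")
print(ys.min(),ys.max())
P=atz(c,[(328.2,163),(328.4,317)],[.104]*2);print(P.round(4),P.mean(0).round(4),np.linalg.norm(P[0]-P[1]), np.arctan2(-(P[0]-P[1])[0],(P[0]-P[1])[1]))
print("box corners",atz(c,[(207,146),(372,145),(219,296),(369,295)],[.049]*4).round(4), "mean",atz(c,[(207,146),(372,145),(219,296),(369,295)],[.049]*4).mean(0).round(4))
cv2.imwrite("pics/w1c.png",cv2.resize(c["image"][150:330,290:370,::-1],None,fx=3.3,fy=3.3,interpolation=cv2.INTER_CUBIC))
E
```

```text
165 [] 
170 [323 324 325 326 327 328] [(np.uint8(225), np.uint8(237), np.uint8(243)), (np.uint8(225), np.uint8(239), np.uint8(246)), (np.uint8(227), np.uint8(241), np.uint8(247))]
200 [323 324 325 326 327 328] 
240 [324 325 326 327 328] 
280 [323 324 325 326 327 328] 
300 [323 324 325 326 327 328] 
314 [324 325 326 327] [(np.uint8(110), np.uint8(117), np.uint8(120)), (np.uint8(74), np.uint8(75), np.uint8(78)), (np.uint8(67), np.uint8(67), np.uint8(68))]
316 [] 
318 [] 
320 [] 
167 314
[[ 0.5214 -0.113   0.104 ]
 [ 0.5356 -0.2119  0.104 ]] [ 0.5285 -0.1625  0.104 ] 0.09994131487620464 0.14241629852754417
box corners [[ 0.4358 -0.118   0.049 ]
 [ 0.5522 -0.1013  0.049 ]
 [ 0.4525 -0.232   0.049 ]
 [ 0.5692 -0.2151  0.049 ]] mean [ 0.5024 -0.1666  0.049 ]
```

View pics/w1c.png

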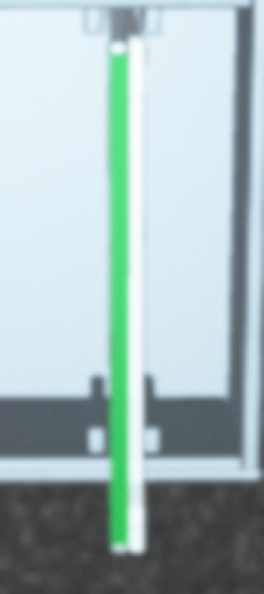

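The crop confirms the green edge at the front and the pale rear plate on +x. The cassette centre is (0.529, -0.1627) with yaw 0.142, which agrees with the box. I'll shift 5 mm, descend 133 mm and grip.

```bash
python3 -c "
from h import *
from cell import robot, eyes, ticket, observe
togo(observe(),[.529,-.1627,.247],1.713)"
```

```text
t 2.65 pos [ 0.5237 -0.1615  0.3803] rot [-3.1409e+00 -5.0000e-04  1.7151e+00] F [-0.9  0.8 -0.4] open 0.0439 grip 0.0
d tool [-0.0021  0.0051  0.1333] rotvec [-0.0007 -0.0005  0.0021]
```

```bash
echo '[[[-0.002, 0.005, 0, 0, 0, 0.002], [0, 0, 0.03, 0, 0, 0], [0, 0, 0.03, 0, 0, 0], [0, 0, 0.03, 0, 0, 0], [0, 0, 0.025, 0, 0, 0], [0, 0, 0.018, 0, 0, 0], [0, 0, 0, 0, 0, 0]]]' > m.json && python3 drive.py m.json
echo '[[[0, 0, 0, 0, 0, 0], [0, 0, 0, 0, 0, 0], [0, 0, 0, 0, 0, 0], [0, 0, 0, 0, 0, 0], [0, 0, 0, 0, 0, 0], [0, 0, 0, 0, 0, 0]]]' > m.json && python3 drive.py m.json 0 30
python3 -c "
from h import *
from cell import robot, eyes, ticket, observe
togo(observe(),[.529,-.1627,.36],1.713)"
```

```text
time: 3.23
tool_pos: [0.5282, -0.1624, 0.2438]
tool_rot: [-3.135, -0.004, 1.713]
contact_force: [-0.9, 1.0, -0.5]
opening: 0.0439
grip_force: 0.0
time: 3.73
tool_pos: [0.5292, -0.1628, 0.2485]
tool_rot: [3.14, 0.001, 1.711]
contact_force: [-0.2, -0.7, -0.9]
opening: 0.0087
grip_force: 0.0
t 3.7333 pos [ 0.5292 -0.1628  0.2485] rot [3.1404e+00 7.0000e-04 1.7111e+00] F [-0.2 -0.7 -0.9] open 0.0087 grip 0.0
d tool [ 0.     -0.     -0.1115] rotvec [ 0.0012  0.0007 -0.0019]
```

```bash
echo '[[[0, 0, 0, 0, 0, 0], [0, 0, 0, 0, 0, 0], [0, 0, 0, 0, 0, 0], [0, 0, 0, 0, 0, 0]]]' > m.json && python3 drive.py m.json
echo '[[[0, 0, -0.01, 0, 0, 0], [0, 0, -0.02, 0, 0, 0], [0, 0, -0.025, 0, 0, 0], [0, 0, -0.025, 0, 0, 0], [0, 0, -0.02, 0, 0, 0], [0, 0, -0.012, 0, 0, 0], [0, 0, 0, 0, 0, 0], [0, 0, 0, 0, 0, 0]]]' > m.json && python3 drive.py m.json
python3 - <<'E'
from h import *
from cell import robot, eyes, ticket, observe
togo(observe(),[.529,-.1627,.36],1.713)
E
```

```text
time: 4.07
tool_pos: [0.5291, -0.1628, 0.2483]
tool_rot: [3.141, 0.0, 1.711]
contact_force: [-1.0, -0.4, 6.2]
opening: 0.0064
grip_force: 30.0
time: 4.73
tool_pos: [0.5289, -0.1627, 0.3601]
tool_rot: [3.141, 0.0, 1.711]
contact_force: [-1.3, -0.9, -2.0]
opening: 0.0063
grip_force: 30.0
t 4.7333 pos [ 0.5289 -0.1627  0.3601] rot [3.1407e+00 4.0000e-04 1.7108e+00] F [-1.3 -0.9 -2. ] open 0.0063 grip 30.0
d tool [-0.      0.0001  0.0001] rotvec [ 0.0009  0.0004 -0.0022]
```

```bash
python3 -c "
from h import *
from cell import robot, eyes, ticket, observe
togo(observe(),[.50,.085,.42],1.713)"
```

```text
t 4.7333 pos [ 0.5289 -0.1627  0.3601] rot [3.1407e+00 4.0000e-04 1.7108e+00] F [-1.3 -0.9 -2. ] open 0.0063 grip 30.0
d tool [ 0.2493  0.006  -0.06  ] rotvec [ 0.0009  0.0004 -0.0022]
```

```bash
echo '[[[0, 0, -0.03, 0, 0, 0], [0.02, 0, -0.03, 0, 0, 0], [0.035, 0.001, 0, 0, 0, 0], [0.035, 0.001, 0, 0, 0, 0], [0.035, 0.001, 0, 0, 0, 0], [0.035, 0.001, 0, 0, 0, 0], [0.035, 0.001, 0, 0, 0, 0], [0.03, 0.001, 0, 0, 0, 0]]]' > m.json && python3 drive.py m.json
echo '[[[0.024, 0, 0, 0, 0, -0.002], [0, 0, 0, 0, 0, 0], [0, 0, 0, 0, 0, 0]]]' > m.json && python3 drive.py m.json
python3 - <<'E'
from h import *
from cell import robot, eyes, ticket, observe
c=eyes.read_camera("wrist");pickle.dump(c,open("w2.pkl","wb"));cv2.imwrite("pics/w2.png",c["image"][:,:,::-1])
togo(observe(),[.49,.07,.42],1.713)
E
```

```text
time: 5.4
tool_pos: [0.5028, 0.0629, 0.4182]
tool_rot: [-3.139, -0.001, 1.711]
contact_force: [1.3, -0.6, -0.8]
opening: 0.0064
grip_force: 30.0
time: 5.65
tool_pos: [0.4999, 0.0856, 0.4184]
tool_rot: [-3.139, -0.0, 1.716]
contact_force: [0.7, -0.7, -1.6]
opening: 0.0063
grip_force: 30.0
t 5.7 pos [0.5001 0.0847 0.4186] rot [-3.1395e+00  1.0000e-04  1.7140e+00] F [ 1.  -0.2 -0. ] open 0.0065 grip 30.0
d tool [-0.0131 -0.0121 -0.0014] rotvec [-0.0021  0.0001  0.001 ]
```

View pics/w2.png

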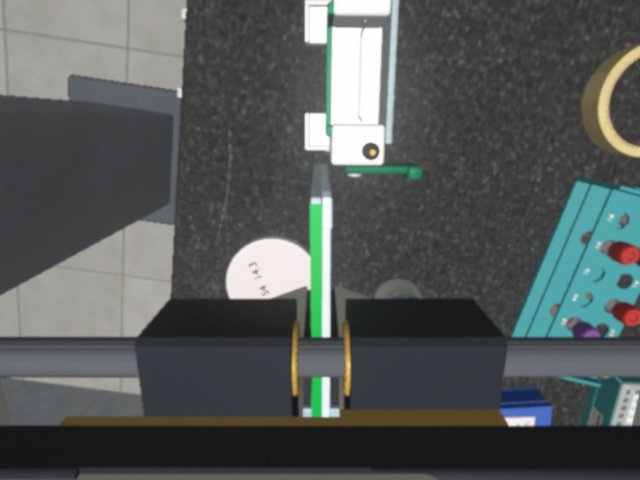

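The core appears at the top of the view, partly cut off: black jack at (371,152), near support at (316,130). I'll move further to see all of it.

```bash
echo '[[[0.03, -0.015, 0, 0, 0, 0], [0.03, -0.015, 0, 0, 0, 0], [0, 0, 0, 0, 0, 0], [0, 0, 0, 0, 0, 0], [0, 0, 0, 0, 0, 0]]]' > m.json && python3 drive.py m.json
python3 - <<'E'
from h import *
from cell import robot, eyes, ticket, observe
c=eyes.read_camera("wrist");pickle.dump(c,open("w3.pkl","wb"))
cv2.imwrite("pics/w3.png",cv2.resize(c["image"][20:280,290:490,::-1],None,fx=2.3,fy=2.3,interpolation=cv2.INTER_CUBIC))
togo(observe(),[.49,.07,.42],1.713)
E
```

```text
time: 6.12
tool_pos: [0.4625, 0.1388, 0.4195]
tool_rot: [-3.142, 0.001, 1.712]
contact_force: [0.3, -0.9, -0.9]
opening: 0.006
grip_force: 30.0
t 6.1667 pos [0.4627 0.1386 0.4195] rot [3.1416e+00 4.0000e-04 1.7113e+00] F [ 0.5 -0.6 -1.2] open 0.0061 grip 30.0
d tool [-0.0718  0.0174 -0.0005] rotvec [ 0.      0.0004 -0.0017]
```

View pics/w3.png

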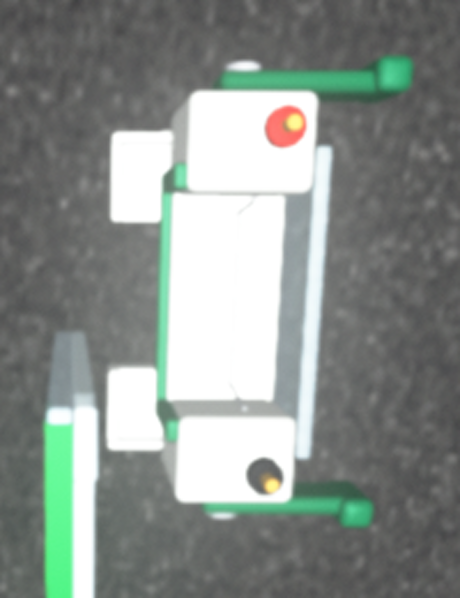

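The enlarged crop shows the whole core: red jack tip at (294,122), black jack tip at (272,485), front outer top corners of the frame at (190,92) and (178,501), and supports to the left at (137,177) and (132,410).

```bash
python3 - <<'E'
from h import *
from scipy.optimize import least_squares
c=pickle.load(open("w3.pkl","rb"))
f=lambda p:[(p[0]+.5)/2.3-.5+290,(p[1]+.5)/2.3-.5+20]
U=np.array([f(p) for p in [(294,122),(272,485),(189,91),(177,502),(319,92),(293,501)]])
M=np.array([(9,55,91),(9,-55,91),(-20,66,73),(-20,-66,73),(20,66,73),(20,-66,73)])/1e3
def W(q,M=M): return M@Rn.from_euler("z",q[2]).as_matrix().T+[q[0],q[1],0]
for k in (2,4,6):
    s=[slice(0,2),slice(0,4),slice(0,6)][k//2-1]
    r=least_squares(lambda q:(proj(c,W(q)[s])-U[s]).ravel(),[.51,.192,.142]); print(k,r.x.round(4),r.fun.round(1))
s=[2,3]
r=least_squares(lambda q:(proj(c,W(q)[s])-U[s]).ravel(),[.51,.192,.142]); print(r.x.round(4))
# supports: lip / end-stop predictions in crop px
q=r.x; S=np.array([(-37.5,54,20),(-37.5,27,20),(-37.5,-27,20),(-37.5,-54,20),(-24,45,71),(-24,-45,71),(-20,66,73),(9,55,91),(9,-55,91)])/1e3
print(((proj(c,W(q,S))-[290,20])*2.3).round(0).tolist())
# cassette in hand: top-edge ends (front face corners) from w3
P=atz(c,[f((46,408)),f((98,408))],[.4195-.2445+.1]*2);print(P.round(4))
E
```

```text
2 [0.5115 0.1944 0.1369] [ 0. -0. -0.  0.]
4 [0.5116 0.1943 0.1395] [-0.1  0.   0.3  0.1  0.1 -0.5 -0.2  0.4]
6 [0.5116 0.1943 0.1399] [-0.1  0.1  0.3  0.1  0.1 -0.4 -0.2  0.5 -0.  -0.8 -0.2  0.9]
[0.5116 0.1943 0.1413]
[[122.0, 145.0], [121.0, 222.0], [120.0, 368.0], [119.0, 437.0], [173.0, 162.0], [166.0, 442.0], [188.0, 89.0], [293.0, 121.0], [273.0, 485.0]]
[[0.4523 0.1886 0.275 ]
 [0.4589 0.1896 0.275 ]]
```

```bash
python3 -c "
from h import *
from cell import robot, eyes, ticket, observe
togo(observe(),[.4809,.19,.29],1.711)"
```

```text
t 6.1667 pos [0.4627 0.1386 0.4195] rot [3.1416e+00 4.0000e-04 1.7113e+00] F [ 0.5 -0.6 -1.2] open 0.0061 grip 30.0
d tool [0.0484 0.0252 0.1295] rotvec [0.     0.0004 0.0003]
```

```bash
echo '[[[0.024, 0.0126, 0, 0, 0, 0], [0.0244, 0.0126, 0, 0, 0, 0], [0, 0, 0.03, 0, 0, 0], [0, 0, 0.03, 0, 0, 0], [0, 0, 0.03, 0, 0, 0], [0, 0, 0.0245, 0, 0, 0], [0, 0, 0.015, 0, 0, 0], [0, 0, 0, 0, 0, 0]]]' > m.json && python3 drive.py m.json - 45
echo '[[[0, 0, 0, 0, 0, 0], [0, 0, 0, 0, 0, 0]]]' > m.json && python3 drive.py m.json
python3 - <<'E'
from h import *
from cell import robot, eyes, ticket, observe
c=eyes.read_camera("wrist");pickle.dump(c,open("w4.pkl","wb"))
cv2.imwrite("pics/w4.png",c["image"][:,:,::-1])
togo(observe(),[.4809,.19,.265],1.711)
E
```

```text
time: 6.83
tool_pos: [0.48, 0.1898, 0.2866]
tool_rot: [-3.135, 0.001, 1.711]
contact_force: [-0.1, 0.3, -2.2]
opening: 0.0061
grip_force: 45.0
time: 7.0
tool_pos: [0.4811, 0.1907, 0.2912]
tool_rot: [3.14, -0.0, 1.712]
contact_force: [-0.2, -0.2, -1.2]
opening: 0.0064
grip_force: 45.0
t 7.05 pos [0.481  0.1909 0.2915] rot [ 3.1389e+00 -2.0000e-04  1.7119e+00] F [ 0.9  0.1 -0.4] open 0.0061 grip 45.0
d tool [-0.0009 -0.0003  0.0265] rotvec [ 0.0027 -0.0002  0.0009]
```

View pics/w4.png

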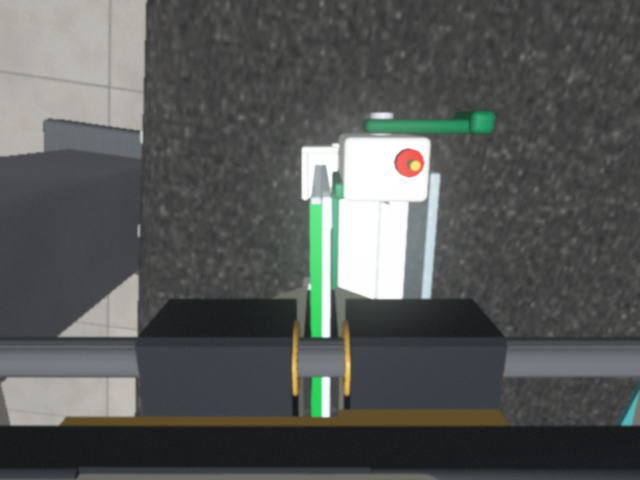

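The cassette hangs over the pocket, parallel to the core, with its lower far corner at (321,168) between the lip (305) and the gasket (338). I'll lower it in small steps until it touches.

```bash
echo '[[[-0.001, 0, 0.008, 0.003, 0, 0], [0, 0, 0.008, 0, 0, 0], [0, 0, 0.008, 0, 0, 0], [0, 0, 0, 0, 0, 0], [0, 0, 0, 0, 0, 0]]]' > m.json && python3 drive.py m.json
echo '[[[0, 0, 0.003, 0, 0, 0], [0, 0, 0.002, 0, 0, 0], [0, 0, 0, 0, 0, 0], [0, 0, 0, 0, 0, 0]]]' > m.json && python3 drive.py m.json
python3 -c "
from h import *
from cell import robot, eyes, ticket, observe
togo(observe(),[.4809,.19,.2595],1.711)"
```

```text
time: 7.47
tool_pos: [0.48, 0.1903, 0.2656]
tool_rot: [-3.137, 0.0, 1.713]
contact_force: [-0.1, 0.2, -0.2]
opening: 0.0057
grip_force: 45.0
time: 7.8
tool_pos: [0.4802, 0.1903, 0.2612]
tool_rot: [-3.139, -0.0, 1.713]
contact_force: [-0.7, -1.3, 0.0]
opening: 0.0062
grip_force: 45.0
t 7.8 pos [0.4802 0.1903 0.2612] rot [-3.1386e+00 -1.0000e-04  1.7129e+00] F [-0.7 -1.3  0. ] open 0.0062 grip 45.0
d tool [-0.0004  0.0006  0.0017] rotvec [-0.003  -0.0001  0.0019]
```

```bash
echo '[[[0, 0, 0.001, 0, 0, 0], [0, 0, 0, 0, 0, 0], [0, 0, 0, 0, 0, 0]]]' > m.json && python3 drive.py m.json
echo '[[[0, 0, 0.001, 0, 0, 0], [0, 0, 0, 0, 0, 0], [0, 0, 0, 0, 0, 0]]]' > m.json && python3 drive.py m.json
python3 -c "
from h import *
from cell import robot, eyes, ticket, observe
togo(observe(),[.4809,.19,.2595],1.711)"
```

```text
time: 8.05
tool_pos: [0.4802, 0.1903, 0.2603]
tool_rot: [-3.139, -0.0, 1.713]
contact_force: [0.0, 0.1, -0.4]
opening: 0.0064
grip_force: 45.0
time: 8.3
tool_pos: [0.4803, 0.1903, 0.2593]
tool_rot: [-3.139, -0.0, 1.713]
contact_force: [0.3, 1.0, -0.1]
opening: 0.0063
grip_force: 45.0
t 8.3 pos [0.4803 0.1903 0.2593] rot [-3.1391e+00 -1.0000e-04  1.7128e+00] F [ 0.3  1.  -0.1] open 0.0063 grip 45.0
d tool [-0.0004  0.0006 -0.0002] rotvec [-0.0025 -0.0001  0.0018]
```

```bash
for i in 1 2; do echo '[[[0, 0, 0.0007, 0, 0, 0], [0, 0, 0, 0, 0, 0], [0, 0, 0, 0, 0, 0]]]' > m.json && python3 drive.py m.json | grep -E "pos|contact|rot"; done
```

```text
tool_pos: [0.4803, 0.1903, 0.2593]
tool_rot: [-3.14, -0.0, 1.713]
contact_force: [-1.2, 0.1, 6.8]
tool_pos: [0.4803, 0.1903, 0.2593]
tool_rot: [-3.14, -0.0, 1.713]
contact_force: [-2.9, -0.4, 12.0]
```

```bash
echo '[[[0, 0.001, -0.0007, 0, 0, 0], [0, 0.0015, 0, 0, 0, 0], [0, 0.0015, 0, 0, 0, 0], [0, 0, 0, 0, 0, 0], [0, 0, 0, 0, 0, 0]]]' > m.json && python3 drive.py m.json | grep -E "pos|contact|rot"
for i in 1 2 3; do echo '[[[0, 0.001, 0, 0, 0, 0], [0, 0, 0, 0, 0, 0], [0, 0, 0, 0, 0, 0]]]' > m.json && python3 drive.py m.json | grep -E "pos|contact|rot"; done
```

```text
tool_pos: [0.4833, 0.1908, 0.2593]
tool_rot: [-3.136, 0.0, 1.713]
contact_force: [-6.0, -1.6, 12.2]
tool_pos: [0.4842, 0.1909, 0.2593]
tool_rot: [-3.136, 0.0, 1.713]
contact_force: [-7.5, -1.6, 13.5]
tool_pos: [0.4852, 0.191, 0.2593]
tool_rot: [-3.136, 0.0, 1.713]
contact_force: [-6.3, -2.1, 13.4]
tool_pos: [0.4859, 0.1912, 0.2592]
tool_rot: [-3.135, 0.0, 1.713]
contact_force: [-8.3, -1.6, 13.8]
```

```bash
for i in 1 2 3; do echo '[[[0, 0.001, 0, 0, 0, 0], [0, 0, 0, 0, 0, 0], [0, 0, 0, 0, 0, 0]]]' > m.json && python3 drive.py m.json | grep -E "pos|contact|rot"; done
```

```text
tool_pos: [0.4867, 0.1913, 0.2592]
tool_rot: [-3.134, 0.0, 1.713]
contact_force: [-9.5, -1.0, 14.7]
tool_pos: [0.4876, 0.1914, 0.2592]
tool_rot: [-3.133, 0.0, 1.713]
contact_force: [-9.3, -2.0, 15.8]
tool_pos: [0.4884, 0.1915, 0.2592]
tool_rot: [-3.133, 0.0, 1.713]
contact_force: [-11.1, -1.9, 16.6]
```

```bash
for i in 1 2; do echo '[[[0, 0.001, 0, 0, 0, 0], [0, 0, 0, 0, 0, 0], [0, 0, 0, 0, 0, 0]]]' > m.json && python3 drive.py m.json | grep -E "pos|contact|rot"; done
python3 - <<'E'
from h import *
from cell import robot, eyes, ticket, observe
c=eyes.read_camera("wrist");pickle.dump(c,open("w5.pkl","wb"))
a=cv2.resize(c["image"][100:320,280:450,::-1],None,fx=2.6,fy=2.6,interpolation=cv2.INTER_CUBIC)
cv2.imwrite("pics/w5.png",a)
togo(observe(),[.4809,.19,.2595],1.711); print(observe()["torque"])
E
```

```text
tool_pos: [0.4893, 0.1916, 0.2592]
tool_rot: [-3.132, 0.0, 1.713]
contact_force: [-11.1, -1.9, 17.0]
tool_pos: [0.4901, 0.1918, 0.2592]
tool_rot: [-3.132, 0.0, 1.713]
contact_force: [-10.9, -1.1, 17.9]
t 11.2667 pos [0.4901 0.1918 0.2592] rot [-3.1318e+00  2.0000e-04  1.7129e+00] F [-12.   -2.6  17.7] open 0.0063 grip 45.4
d tool [-0.0005 -0.0093 -0.0002] rotvec [-0.0098  0.0002  0.0019]
[-0.6144446   2.76995919 -0.03974969]
```

View pics/w5.png

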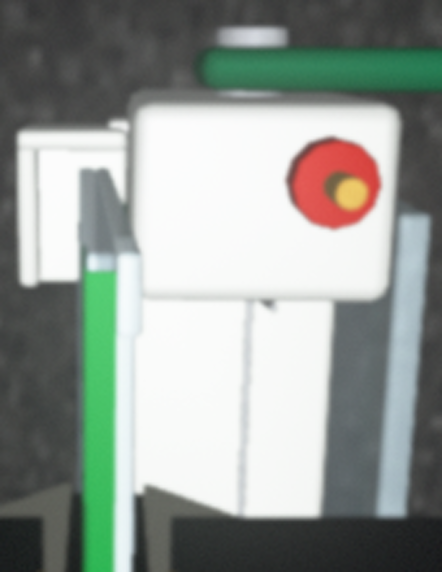

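The crop shows the far end of the cassette against the frame. The gasket is now hidden, the lower far corner is at (80–103,170) and the top at (85–140,253). The frame's top front corner is at (133,103) and the red jack tip at (351,193). I'll check these numerically.

```bash
python3 - <<'E'
from h import *
from scipy.optimize import least_squares
c=pickle.load(open("w5.pkl","rb"))
pc=lambda P:((proj(c,P)-[280,100]+.5)*2.6-.5).round(1).tolist()
W=lambda q,M:(np.atleast_2d(M)/1e3)@Rn.from_euler("z",q[2]).as_matrix().T+[q[0],q[1],0]
core=[.5116,.1943,.140]
print("core pred jack, corners",pc(W(core,[(9,55,91),(-20,66,73),(20,66,73),(-37.5,54,20),(-37.5,27,20)])))
o=[.4901,.1918,.143-.0]; dz=14.8
for tilt in (0,.01):
  R=Rn.from_euler("z",.142)*Rn.from_euler("y",tilt)
  b=np.array([.4901,.1918,.2592-.159])  # grasp point, 84.5 above edge
  M=np.array([(-3.25,50,-84.5),(3.25,50,-84.5),(-3.25,50,15.5),(3.25,50,15.5)])/1e3
  print(tilt,pc(R.apply(M)+b))
E
```

```text
core pred jack, corners [[349.7, 195.5], [130.7, 104.1], [405.2, 104.5], [37.4, 154.9], [39.6, 290.8]]
0 [[102.0, 170.8], [134.6, 170.8], [89.8, 261.8], [147.3, 261.8]]
0.01 [[97.7, 170.8], [130.3, 170.7], [91.1, 261.8], [148.6, 261.8]]
```

```bash
python3 - <<'E'
from h import *
for n,t,row in(("w4",(.481,.1909,.2915),None),("w5",(.4901,.1918,.2592),None)):
  c=pickle.load(open(n+".pkl","rb"))
  R=Rn.from_euler("z",.142); b=np.array(t)-[0,0,.159]
  M=np.array([(-3.25,50,-84.5),(3.25,50,-84.5),(-3.25,50,15.5),(3.25,50,15.5)])/1e3
  p=proj(c,R.apply(M)+b); print(n,p.round(1).tolist())
  r=int(round(p[0,1]))
  for rr in (r+2,r+4,r+8,int(p[2,1])+3): print(rr,[(int(x),int(v)) for x,v in zip(range(306,340),c["image"][rr,306:340].mean(1))])
E
```

```text
w4 [[313.1, 165.3], [325.7, 165.3], [308.0, 200.2], [330.1, 200.2]]
167 [(306, 250), (307, 243), (308, 246), (309, 253), (310, 255), (311, 255), (312, 254), (313, 252), (314, 230), (315, 190), (316, 172), (317, 170), (318, 172), (319, 170), (320, 164), (321, 156), (322, 152), (323, 148), (324, 150), (325, 163), (326, 219), (327, 251), (328, 254), (329, 255), (330, 255), (331, 255), (332, 255), (333, 255), (334, 255), (335, 254), (336, 251), (337, 233), (338, 192), (339, 164)]
169 [(306, 250), (307, 243), (308, 246), (309, 253), (310, 255), (311, 255), (312, 254), (313, 249), (314, 220), (315, 181), (316, 171), (317, 171), (318, 171), (319, 168), (320, 163), (321, 156), (322, 152), (323, 150), (324, 149), (325, 155), (326, 199), (327, 245), (328, 254), (329, 255), (330, 255), (331, 255), (332, 255), (333, 254), (334, 254), (335, 254), (336, 250), (337, 227), (338, 178), (339, 153)]
173 [(306, 251), (307, 244), (308, 246), (309, 253), (310, 255), (311, 255), (312, 254), (313, 241), (314, 199), (315, 175), (316, 171), (317, 172), (318, 171), (319, 168), (320, 163), (321, 156), (322, 152
[... 1633 characters left out ...]
(316, 135), (317, 129), (318, 128), (319, 132), (320, 131), (321, 128), (322, 127), (323, 133), (324, 163), (325, 215), (326, 231), (327, 220), (328, 176), (329, 143), (330, 151), (331, 181), (332, 214), (333, 230), (334, 239), (335, 245), (336, 248), (337, 250), (338, 251), (339, 251)]
203 [(306, 250), (307, 250), (308, 248), (309, 234), (310, 187), (311, 138), (312, 129), (313, 165), (314, 206), (315, 223), (316, 219), (317, 207), (318, 197), (319, 192), (320, 193), (321, 191), (322, 185), (323, 174), (324, 180), (325, 215), (326, 239), (327, 247), (328, 249), (329, 248), (330, 246), (331, 242), (332, 236), (333, 226), (334, 222), (335, 236), (336, 246), (337, 249), (338, 250), (339, 250)]
```

The numbers show the lower edge lags about 7 mm: friction on the supports is tilting the cassette in the pads by roughly 0.06 rad. I'll take the load off the supports, raise the grip and check that the pads straighten it.

```bash
cat >> h.py <<'E'
def meas(robot):
    c=eyes.read_camera("wrist"); o=observe(); togo(o,[.4809,.19,.2593],1.711)
    R=Rn.from_euler("xyz",o["tool_rot"]); b=o["tool_pos"]
    M=np.array([(50,-3.25,243.5),(50,3.25,243.5),(50,-3.25,143.5),(50,3.25,143.5)])/1e3
    p=proj(c,R.apply(M)+b); r=int(round(p[0,1]))+2
    row=c["image"][r-1:r+2,295:345].mean((0,2)); d=np.flatnonzero(row<200)+295
    runs=np.split(d,np.flatnonzero(np.diff(d)>1)+1); t=int(round(p[2,1]))+3
    print("pred bottom",p[:2,0].round(1),"runs",[(x[0]-.5,x[-1]+.5) for x in runs if len(x)],"pred top",p[2:,0].round(1),"top row",c["image"][t,304:340].mean(1).astype(int).tolist())
    return c
E
echo '[[[0, 0, -0.001, 0, 0, 0], [0, 0, -0.001, 0, 0, 0], [0, 0, -0.0005, 0, 0, 0], [0, 0, 0, 0, 0, 0], [0, 0, 0, 0, 0, 0]]]' > m.json && python3 drive.py m.json - 60 | grep contact
python3 -c "
from h import *
from cell import robot, eyes, ticket, observe
meas(robot)"
```

```text
contact_force: [-6.1, -1.5, -0.4]
t 11.7333 pos [0.4904 0.1918 0.2596] rot [-3.1313e+00  1.0000e-04  1.7125e+00] F [-5.5  0.3 -2.3] open 0.0061 grip 60.0
d tool [-0.0004 -0.0096  0.0004] rotvec [-0.0103  0.0001  0.0015]
pred bottom [314.2 326.8] runs [(np.float64(313.5), np.float64(331.5))] pred top [309.3 331.4] top row [248, 248, 248, 248, 247, 242, 220, 178, 161, 169, 177, 181, 185, 185, 183, 179, 169, 154, 160, 201, 232, 245, 247, 247, 246, 243, 236, 221, 214, 227, 239, 244, 246, 248, 248, 248]
```

```bash
echo '[[[0, -0.0016, 0, -0.01, 0, 0], [0, -0.0016, 0, -0.01, 0, 0], [0, 0, 0, 0, 0, 0], [0, 0, 0, 0, 0, 0], [0, 0, 0, 0, 0, 0]]]' > m.json && python3 drive.py m.json | grep contact
python3 -c "
from h import *
from cell import robot, eyes, ticket, observe
meas(robot)"
```

```text
contact_force: [-6.8, 0.1, -0.5]
t 12.2 pos [0.4869 0.1913 0.2595] rot [3.1329e+00 2.0000e-04 1.7125e+00] F [-7.1 -0.2 -0.4] open 0.0061 grip 60.0
d tool [-0.0004 -0.0061  0.0002] rotvec [0.0087 0.0002 0.0015]
pred bottom [314.2 326.8] runs [(np.float64(313.5), np.float64(331.5))] pred top [309.3 331.5] top row [248, 248, 248, 248, 248, 244, 230, 192, 166, 171, 183, 186, 188, 186, 185, 181, 169, 155, 153, 182, 224, 243, 248, 248, 247, 245, 240, 228, 217, 221, 235, 244, 247, 248, 249, 248]
```

```bash
echo '[[[0, 0, 0.001, 0, 0, 0], [0, 0, 0.0007, 0, 0, 0], [0, 0, 0, 0, 0, 0], [0, 0, 0, 0, 0, 0]]]' > m.json && python3 drive.py m.json | grep contact
python3 -c "
from h import *
from cell import robot, eyes, ticket, observe
meas(robot)"
```

```text
contact_force: [-11.9, -2.1, 12.2]
t 12.5833 pos [0.4868 0.1913 0.2593] rot [3.1322e+00 2.0000e-04 1.7126e+00] F [-11.1  -2.1  12.5] open 0.006 grip 60.1
d tool [-0.0004 -0.006  -0.0001] rotvec [0.0094 0.0002 0.0016]
pred bottom [314.2 326.7] runs [(np.float64(313.5), np.float64(331.5))] pred top [309.2 331.4] top row [248, 248, 248, 248, 248, 245, 230, 191, 164, 169, 181, 187, 187, 186, 185, 179, 167, 153, 147, 174, 220, 241, 247, 248, 247, 245, 240, 229, 220, 223, 236, 244, 247, 248, 248, 248]
```

```bash
echo '[[[0, 0.0007, 0, 0, 0, 0], [0, 0, 0, 0, 0, 0], [0, 0, 0, 0, 0, 0]]]' > m.json && python3 drive.py m.json | grep contact
python3 - <<'E'
from h import *
from cell import robot, eyes, ticket, observe
c=meas(robot)
cv2.imwrite("pics/w6.png",cv2.resize(c["image"][130:310,295:445,::-1],None,fx=3.3,fy=3.3,interpolation=cv2.INTER_CUBIC))
s=eyes.read_camera("scene");pickle.dump(s,open("s6.pkl","wb"))
E
```

```text
contact_force: [-12.9, -2.6, 13.5]
t 12.8833 pos [0.487  0.1914 0.2593] rot [3.1336e+00 3.0000e-04 1.7128e+00] F [-13.6  -1.9  14.9] open 0.0059 grip 60.0
d tool [-0.0005 -0.0063 -0.0001] rotvec [0.008  0.0003 0.0018]
pred bottom [314.2 326.7] runs [(np.float64(313.5), np.float64(331.5))] pred top [309.2 331.3] top row [248, 248, 248, 248, 248, 244, 231, 192, 165, 169, 178, 184, 187, 186, 184, 181, 169, 154, 152, 183, 225, 243, 248, 248, 247, 245, 239, 228, 216, 221, 236, 243, 247, 248, 248, 248]
```

View pics/w6.png

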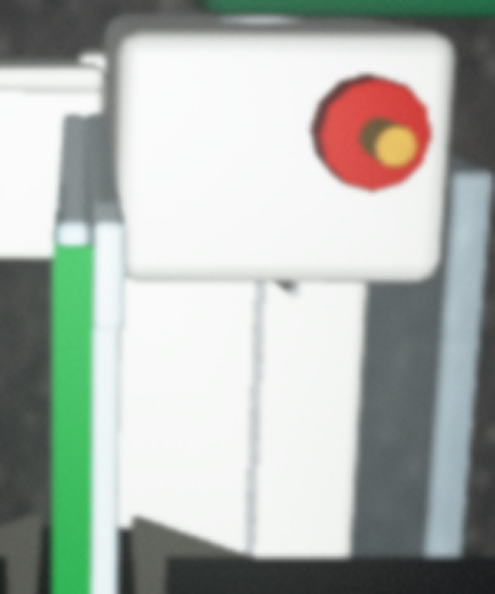

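The last picture shows the cassette's rear face (x≈118–125) flush and parallel against the frame's front edge, with no gasket showing. The grasp point no longer moved under the extra push, so the gasket is fully compressed; 14 N bears down and 13 N back. I'll let it settle and hand in.

```bash
echo '[[[0, 0, 0, 0, 0, 0], [0, 0, 0, 0, 0, 0], [0, 0, 0, 0, 0, 0], [0, 0, 0, 0, 0, 0], [0, 0, 0, 0, 0, 0], [0, 0, 0, 0, 0, 0]]]' > m.json && python3 drive.py m.json
python3 -c "
from cell import robot, eyes, ticket, observe
print(ticket.hand_in())"
```

```text
time: 13.43
tool_pos: [0.4871, 0.1913, 0.2593]
tool_rot: [3.134, 0.0, 1.713]
contact_force: [-14.1, -2.2, 15.2]
opening: 0.0059
grip_force: 60.0
the job is handed in; nothing more can be done
None
```

I handed the job in at 13.4 s, with the green-banded cassette still gripped at 60 N and pressed about 15 N down onto the supports and 14 N back against the fully squeezed gasket; `hand_in()` gave no verdict, and I never moved the arm near the bystanders but took no final check picture of them or the orange cassette.

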